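Push the film case through the gap to the ready mat

TASK

Push the orange-lidded film case along the bench with your fingertips, through the narrow gap between the black bulk film loader and the chrome reel, until the whole case lies on the green mat on the other side, then leave it there. Do not pick it up or tip it, and do not move the brass tank lid, the grey spool or the yellow film cartridge.

Things in the scene. Friction and masses are not known exactly. Their poses are not given: they have to be found in the camera images.
- station: The two fixed obstacles (black loader, chrome reel), screwed to the bench 62 mm apart, and the gap between them. Origin on the bench at the middle of the gap's narrowest point; y runs along the passage, x across it towards the loader. The bench is bare between them.
- loader (a point): Black bulk film loader, fixed: an upright round drum 130 mm in diameter, 46 mm high, with a folded crank on top reaching 56 mm and, on the side away from the gap, a block that ends 100 mm from the drum's axis (76 mm wide, 40 mm high). The point lies on the drum's axis at bench level (x = +96 mm from the station's origin).
- reel (a point): Chrome wire reel, fixed: round and upright, 92 mm in diameter, 42 mm high (46 mm at its centre bolt). The point lies on its axis at bench level (x = -77 mm from the station's origin).
- case: Loose film case: a closed box 84 mm long (its y axis), 56 mm wide (x), 34 mm high, black with an orange lid, about 0.25 kg, edges rounded. Origin at the centre of its underside, z up. It starts flat on the bench on the +y or the -y side of the station, up to 20 mm off the passage's centre line and turned up to 0.35 rad to it.
- case_a (a point): a point on the film case's upright outer corner at half height (17 mm up), at x +28, y +42 mm in the case's frame
- case_b (a point): a point on the film case's upright outer corner at half height (17 mm up), at x +28, y -42 mm in the case's frame
- case_c (a point): a point on the film case's upright outer corner at half height (17 mm up), at x -28, y +42 mm in the case's frame
- case_d (a point): a point on the film case's upright outer corner at half height (17 mm up), at x -28, y -42 mm in the case's frame
- mat: The green mat, 130 mm long (its y axis) and 116 mm wide (its x axis), under 1 mm thick: things slide on to it without a step. Origin at its centre on the bench. It lies on the opposite side of the gap from the case at the start, nearly lined up with the passage (within 20 mm and 0.08 rad).
- tank_lid: Bystander: brass tank lid, 88 mm across, 28 mm high, loose. Origin at the centre of its underside.
- spool: Bystander: grey plastic spool standing on its flange, 50 mm across, 42 mm high, loose. Origin at the centre of its underside.
- cartridge: Bystander: yellow film cartridge standing upright, 25 mm across, 50 mm high, loose. Origin at the centre of its underside.
There are look-alikes about, which are no part of the job. Leave any pink or red look-alike of the case alone.

How it is judged:
By the outcome, as a careful person would: the job done as asked, in the order asked, and still so for the second after the job is handed in, with the robot touching nothing.
It also fails if it takes over 59 s, if anything falls off the work surface, if the arm or the gripper's body presses on something with over 40 N, if the wrist force passes 120 N, or if a joint passes its speed limit or range.

ROBOT

A 6-joint arm with a two-finger parallel gripper is mounted at the origin on the work surface. World frame = base frame: x ahead of the robot, y to its left, z up, the work surface at z = 0. Lengths are in m, angles in rad, forces in N, time in s.
With the tool pointing down it reaches from about 0.275 to 0.85 m from the base axis. Payload 19 kg.
Tool frame: the origin (TCP) lies midway between the tips of the shut fingers; the grasp point (between the pads) lies 19 mm behind it (manip.grasp_offset is the distance from the TCP to the grasp point, in m); z points along the fingers, y is the line along which they close (so a half turn about z gives the same grasp; the last joint's range is limited). The gripper opens to 85 mm and grips with 20 to 120 N. Pads are 22 mm wide; open, the fingers measure 114 mm over their backs; the gripper's body (76 mm by 85 mm) begins 54 mm behind the grasp point. The pads swing forward as they close: fully open they stand 13 mm farther back than shut.
Start: joints at [1.121, 0.15, 1.437, -0, 1.554, -0.134], TCP at [0.179, 0.547, 0.231] pointing down, gripper open.
Joint ranges: [-2.8, 2.8], [-0.68, 2.1], [0.12, 2.68], [-1.39, 4.53], [0.16, 2.79], [-2.81, 2.81]. Speed limits (rad/s): [1.89, 1.89, 2.22, 3.01, 3.01, 3.01].

INTERFACE

Orientations are given as [roll, pitch, yaw] about the fixed x, y, z axes, in that order (R = Rz(yaw) Ry(pitch) Rx(roll)).
In Python, from plant import manip gives the robot as it stands.
- The arm moves only by the tool send_rows, never from a script. Its arguments are lists of equal length, an entry for each row: "slide": the shift along the tool's x, y, z in cm, a list of three; "turn": the turn, a rotation vector about the tool's x, y, z in degrees, a list of three. A call has 1 to 8 rows; each row is the pose to reach, as a shift and turn from the pose commanded when the call began, along the tool's axes at that moment; what a row does not reach only later rows make up. A row lasts 1/10 s, in which the tool goes at most 50 mm and 8.59 degrees, less where a joint would pass 70% of its speed; a pose out of reach is approached as far as the arm can. A call with a gripper value outside its range is refused whole. "gripper" is the closure, from 0 (fully open) to 1 (shut), set as the call begins (left out, the last holds). The fingers move at their own pace and stop on an object; "grip_force" is the grip in N (left out, the last holds). Time passes only in rows, so rows that repeat a pose let the fingers close. It gives the time, the measured TCP pose, the force, the opening and the grip force at its end, in the units of the state.
- manip.get_obs(): the state, without advancing time (a new reading comes with each control period).
- manip.get_image(name): name is "scene" or "top" or "wrist"; returns a dict with "color" (480x640x3 uint8, blue, green, red), "fx", "fy", "cx", "cy" (pixels), "k1" (the pictures are not rectified: a ray, as slopes to the right and down, at radius r is drawn at 1 + k1 r^2 times it, then the intrinsics apply), "extrinsics" (4x4, takes a point from world to camera coordinates); the wrist camera has in their place "T_tool_cam" (4x4, takes a point from camera to tool coordinates, whose origin is the TCP and whose axes are the flange's). Camera axes: x right, y down, z forward; pixel columns grow to the right and rows downward; lengths in m; the calibration is good to about 2 mm. A picture is of the moment at which its call begins: read the wrist's pose just before it. There is no depth.
- manip.close_job(): hands the job in; it is judged then, once.
The state is a dict: "time_s": time; "joints": joint angles; "joint_velocities": joint speeds; "effort": joint torques, N m; "tcp_pos": TCP position; "tcp_rot": TCP orientation; "ft_force": force on the tool from outside, world axes, zero at the start; "moment": the same for the moment, N m; "width": finger opening in m; "finger_force": force on a finger pad.
Only numpy, scipy, OpenCV 4.12 (cv2) and the standard library are available. Lean on these libraries where they do the work, as an engineer would, in place of code of your own. Each camera call takes 0.05 s, during which the arm holds its last target. There are 200 camera calls.

## Working session

There is one attempt and no reset: what is moved stays moved. The work goes in short steps, Python scripts to look and compute and a tool call to move; the robot and the scene stay as the last step left them, time stands still between calls to the robot, and variables do not carry over. Pictures are saved under pics/ and viewed, at most 14 in all, crops included, and the job is handed in when it is done.

Besides the shell and the picture viewer there is one more tool, called as a command line: name --argument value ..., lists and objects as JSON in quotes. send_rows: Moves the arm, as the interface text tells. Its arguments: {"type":"object","properties":{"slide":{"type":"array"},"turn":{"type":"array"},"gripper":{"type":"number"},"grip_force":{"type":"number"}},"required":["slide","turn"]}

```bash
mkdir -p pics; ls
cat > h.py <<'E'
import numpy as np, cv2
from plant import manip
def snap(name,fn=None):
    o=manip.get_obs(); im=manip.get_image(name)
    if fn: cv2.imwrite('pics/'+fn,im['color'])
    return o,im
def ray2world(im,uv,z):
    K=np.array([[im['fx'],0,im['cx']],[0,im['fy'],im['cy']],[0,0,1.]])
    p=cv2.undistortPoints(np.array(uv,float).reshape(-1,1,2),K,np.array([im['k1'],0,0,0.]))[:,0]
    E=np.array(im['extrinsics']);R=E[:3,:3];c=-R.T@E[:3,3]
    d=np.c_[p,np.ones(len(p))]@R
    z=np.broadcast_to(z,len(p))
    return c+d*((z-c[2])/d[:,2])[:,None]
E
python3 - <<'E'
from h import *
o,a=snap('top','top1.png'); o,b=snap('scene','scene1.png')
print(o['time_s'],o['tcp_pos'],o['tcp_rot'],{k:a[k] for k in a if k!='color'})
E
```

```text
pics
0.05 [0.17849839 0.54634239 0.23068741] [-3.14039560e+00 -1.38462290e-04  2.82579874e+00] {'fx': 463.88050768438376, 'fy': 463.88050768438376, 'cx': 324.57783822532974, 'cy': 238.74126171854147, 'k1': -0.02206009402908023, 'extrinsics': array([[-0.0140961 , -0.99987713, -0.006857  , -0.02503762],
       [-0.98991554,  0.01492173, -0.14087077,  0.51848076],
       [ 0.14095578,  0.00480213, -0.99000425,  0.84905826],
       [ 0.        ,  0.        ,  0.        ,  1.        ]])}
```

View pics/top1.png

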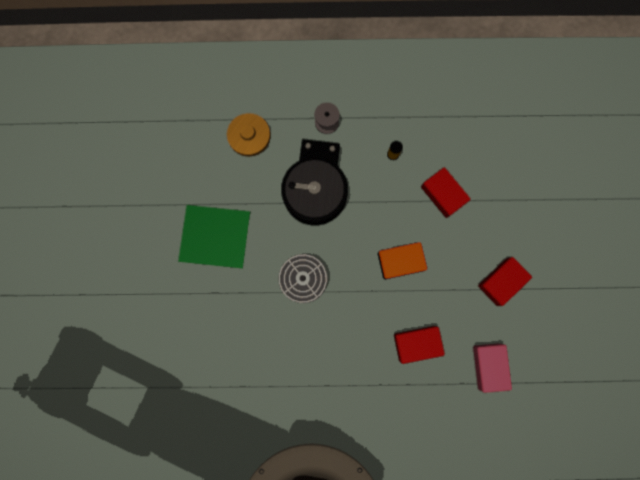

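View pics/scene1.png

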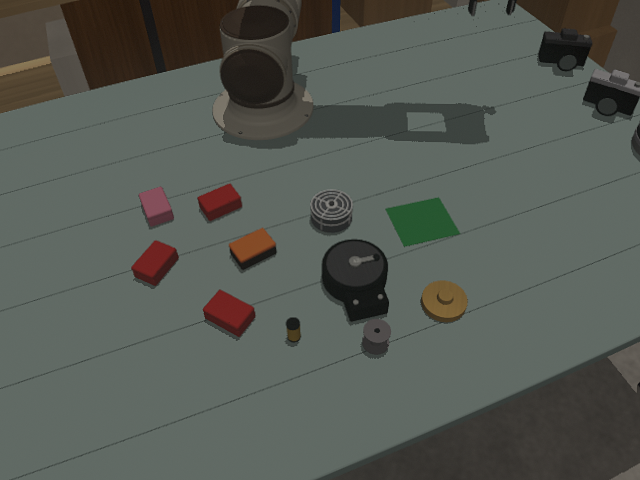

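The case candidates in the top view are orange (403,260), red (446,192), (506,281) and (420,345), and pink (494,368). I choose the orange one and check it in an enlarged crop.

Run:
```python
from h import *
im=cv2.imread('pics/top1.png')
cv2.imwrite('pics/crop1.png',cv2.resize(im[150:310,170:440],None,fx=2.96,fy=2.96,interpolation=cv2.INTER_CUBIC))
a=manip.get_image('top')
hsv=cv2.cvtColor(im,cv2.COLOR_BGR2HSV)
def quad(lo,hi,roi):
    m=cv2.inRange(hsv,lo,hi); k=np.zeros_like(m); y0,y1,x0,x1=roi; k[y0:y1,x0:x1]=m[y0:y1,x0:x1]
    c=max(cv2.findContours(k,0,2)[0],key=cv2.contourArea); return cv2.boxPoints(cv2.minAreaRect(c))
for n,q,z in (('case',quad((5,150,100),(20,255,255),(230,290,370,440)),.034),('mat',quad((45,100,50),(75,255,255),(190,280,160,270)),0.)):
    w=ray2world(a,q,z); print(n,q.round(1).tolist(),w[:,:2].round(4).tolist(),w.mean(0)[:2].round(4),[round(float(np.linalg.norm(w[i]-w[i-1])),4) for i in range(4)])
print(ray2world(a,[(314.5,187.5)],.05)[:,:2], ray2world(a,[(303,278)],.046)[:,:2])
print(ray2world(a,[(249,132),(327,115),(396,147)],[.028,.042,.05])[:,:2])
```

```text
case [[378.3999938964844, 250.5], [420.70001220703125, 241.10000610351562], [427.0, 269.6000061035156], [384.79998779296875, 278.8999938964844]] [[0.4943, -0.135], [0.5112, -0.2163], [0.4565, -0.226], [0.4399, -0.1453]] [ 0.4755 -0.1806] [0.0553, 0.0831, 0.0555, 0.0824]
mat [[178.1999969482422, 261.1000061035156], [184.60000610351562, 204.0], [249.5, 211.1999969482422], [243.1999969482422, 268.3999938964844]] [[0.4828, 0.2586], [0.5985, 0.2493], [0.5815, 0.1176], [0.4666, 0.1292]] [0.5323 0.1887] [0.1305, 0.1161, 0.1328, 0.1155]
[[ 0.61534338 -0.01479758]] [[0.44329136 0.0086925 ]]
[[ 0.73709775  0.11549498]
 [ 0.76412046 -0.04088693]
 [ 0.69338144 -0.17339306]]
```

View pics/crop1.png

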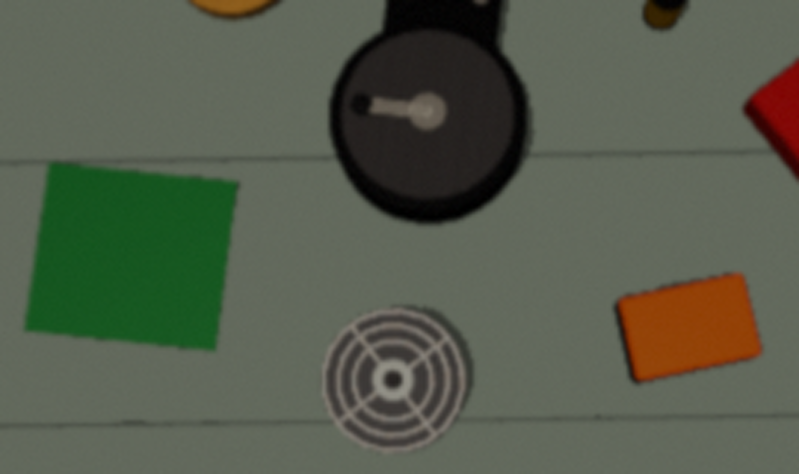

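Crop: the orange lid with black sides (centre ≈ (690,327) in the crop, (403,260) in full) is the case. The mat, drum (427,110) and reel hub (393,380) are clear, and the measured dimensions match. The case sits about 20 mm to the reel side and is turned 19.5°. The plan is to push its reel-side face with the shut fingers, which moves and squares it, and then push the rear face with two fingertips.

```bash
cat >> h.py <<'E'
from scipy.spatial.transform import Rotation as Ro
L=np.array([.6153,-.0148]);Rl=np.array([.4433,.0087])
X=(L-Rl)/np.linalg.norm(L-Rl);Y=np.array([-X[1],X[0]]);O=Rl+.0775*X
YAW=np.arctan2(Y[1],Y[0])
def go(sx,sy,z,dyaw=0.):
    "slide (cm), turn (deg) from measured pose to station position"
    o=manip.get_obs();R=Ro.from_euler('xyz',o['tcp_rot'])
    p=np.r_[O+sx*X+sy*Y,z];T=Ro.from_euler('xyz',[np.pi,0,YAW+dyaw])
    print('slide',(R.inv().apply(p-o['tcp_pos'])*100).round(2),'turn',np.degrees((R.inv()*T).as_rotvec()).round(2))
def where():
    o=manip.get_obs();d=o['tcp_pos'][:2]-O
    print('t',round(o['time_s'],2),'stn',(np.r_[d@X,d@Y,o['tcp_pos'][2]]*1000).round(1),'rpy',np.degrees(o['tcp_rot']).round(1),'F',np.round(o['ft_force'],1),'w',round(o['width'],4))
def case():
    a=manip.get_image('top');hsv=cv2.cvtColor(a['color'],cv2.COLOR_BGR2HSV);m=cv2.inRange(hsv,(7,150,80),(20,255,255));m[:180]=0
    c=max(cv2.findContours(m,0,2)[0],key=cv2.contourArea);r=cv2.minAreaRect(c);w=ray2world(a,cv2.boxPoints(r),.034)[:,:2]
    w=(w-O)@np.c_[X,Y];e=[w[1]-w[0],w[2]-w[1]];l=max(e,key=np.linalg.norm);l=l*np.sign(l[1])
    print('case stn mm',(w.mean(0)*1000).round(1),'turn deg (ccw+)',np.degrees(np.arctan2(-l[0],l[1])).round(1),'size',[round(float(np.linalg.norm(k))*1000,1) for k in e])
    return a
E
python3 - <<'E'
from h import *
print(O,np.degrees(YAW)); go(-.09,-.18,.23); case()
E
```

```text
[ 0.52008662 -0.0017912 ] 82.21996933551743
slide [-43.86 -60.82   0.13] turn [-5.000e-02  3.000e-02  7.969e+01]
case stn mm [ -20.  -182.9] turn deg (ccw+) 19.0 size [83.9, 55.7]
```

send_rows --slide '[[-4, -4, 0], [-8, -8.5, 0], [-12, -13, 0], [-15, -18, 0], [-18, -22, 0], [-21, -26, 0], [-24, -30, 0], [-26, -34, 0]]' --turn '[[0, 0, 8], [0, 0, 16], [0, 0, 24], [0, 0, 32], [0, 0, 40], [0, 0, 48], [0, 0, 56], [0, 0, 64]]' --gripper 1

```text
time_s: 1.0
tcp_pos: [0.3133, 0.1716, 0.2314]
tcp_rot: [3.141, 0.0, 1.71]
ft_force: [1.7, 0.9, -0.4]
width: 0.0002
finger_force: 0.0
```

```bash
python3 -c "
from h import *
where();go(-.095,-.18,.15)"
```

```text
t 1.0 stn [-228.3  143.8  231.4] rpy [180.   0.  98.] F [ 1.7  0.9 -0.4] w 0.0002
slide [-34.79   4.04   8.14] turn [ 0.04  0.   15.75]
```

send_rows --slide '[[-33.5, 4.5, 4], [-33.5, 4.5, 8], [-33.5, 4.5, 8], [-33.5, 4.5, 8], [-33.5, 4.5, 8], [-33.5, 4.5, 8], [-33.5, 4.5, 8], [-33.5, 4.5, 8]]' --turn '[[0, 0, 8], [0, 0, 15.7], [0, 0, 15.7], [0, 0, 15.7], [0, 0, 15.7], [0, 0, 15.7], [0, 0, 15.7], [0, 0, 15.7]]'

```text
time_s: 1.8
tcp_pos: [0.406, -0.1555, 0.1496]
tcp_rot: [-3.139, -0.0, 1.437]
ft_force: [-1.3, -0.2, 0.2]
width: -0.0003
finger_force: 0.0
```

```bash
python3 -c "
from h import *
where();go(-.095,-.18,.012);case()
o,im=snap('wrist','w1.png');print(im['T_tool_cam'])"
```

```text
t 1.8 stn [ -92.3 -167.7  149.6] rpy [-179.9   -0.    82.4] F [-1.3 -0.2  0.2] w -0.0003
slide [-1.23 -0.24 13.76] turn [-0.13 -0.    0.14]Traceback (most recent call last):
  File "<string>", line 3, in <module>
    where();go(-.095,-.18,.012);case()
                                ~~~~^^
  File "h.py", line 28, in case
    c=max(cv2.findContours(m,0,2)[0],key=cv2.contourArea);r=cv2.minAreaRect(c);w=ray2world(a,cv2.boxPoints(r),.034)[:,:2]
ValueError: max() iterable argument is empty
```

send_rows --slide '[[-0.6, 0, 4], [-1.2, -0.2, 8], [-1.2, -0.2, 12], [-1.2, -0.2, 13.7], [-1.2, -0.2, 13.7], [-1.2, -0.2, 13.7]]' --turn '[[0, 0, 0], [0, 0, 0], [0, 0, 0], [0, 0, 0], [0, 0, 0], [0, 0, 0]]'

```text
time_s: 2.45
tcp_pos: [0.4028, -0.1628, 0.0153]
tcp_rot: [3.141, 0.0, 1.442]
ft_force: [-0.3, -0.1, 0.9]
width: 0.0001
finger_force: 0.0
```

```bash
python3 -c "
from h import *
where()
o,im=snap('wrist','w1.png');print(im['T_tool_cam'])"
```

```text
t 2.45 stn [ -94.4 -175.4   15.3] rpy [180.    0.   82.6] F [-0.3 -0.1  0.9] w 0.0001
[[ 1.23805479e-03 -9.48662019e-01 -3.16289173e-01  8.11985768e-02]
 [ 9.99997846e-01  6.47613663e-04  1.97188424e-03  4.99383022e-04]
 [-1.66581849e-03 -3.16290933e-01  9.48660777e-01 -1.43355609e-01]
 [ 0.00000000e+00  0.00000000e+00  0.00000000e+00  1.00000000e+00]]
```

View pics/w1.png

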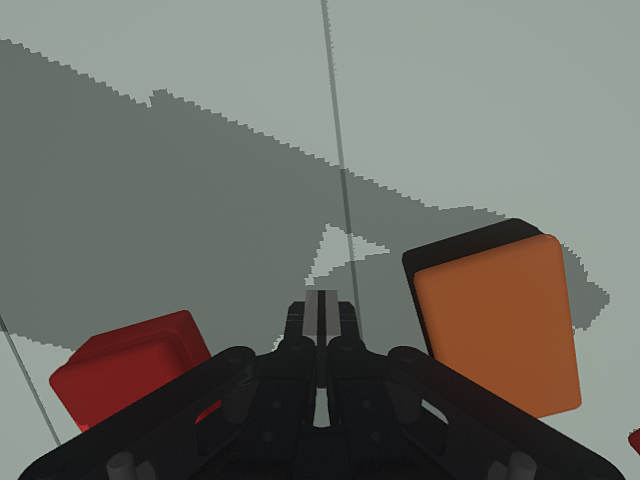

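The wrist view shows the shut fingers at (320,315). The case is ahead on the right, with lid corners near (414,270), (562,236) and (581,405). The red look-alike at left (130,360) is clear. Now I push sideways, slowly.

send_rows --slide '[[-0.4, 1, 0.2], [-0.5, 2, 0.2], [-0.5, 2.6, 0.2], [-0.5, 3.1, 0.2], [-0.5, 3.6, 0.2], [-0.5, 4.1, 0.2], [-0.5, 4.6, 0.2], [-0.5, 4.6, 0.2]]' --turn '[[0, 0, 0], [0, 0, 0], [0, 0, 0], [0, 0, 0], [0, 0, 0], [0, 0, 0], [0, 0, 0], [0, 0, 0]]'

```text
time_s: 3.3
tcp_pos: [0.448, -0.1742, 0.0123]
tcp_rot: [3.141, 0.0, 1.441]
ft_force: [0.4, -0.4, -0.2]
width: 0.0001
finger_force: 0.0
```

```bash
cat >> h.py <<'E'
def wcase():
    "case pose from wrist lid edges, + returns image"
    o=manip.get_obs();a=manip.get_image('wrist');R=np.eye(4);R[:3,:3]=Ro.from_euler('xyz',o['tcp_rot']).as_matrix();R[:3,3]=o['tcp_pos']
    a['extrinsics']=np.linalg.inv(R@np.array(a['T_tool_cam']));return a
def stn(a,uv,z=.034): return ((ray2world(a,uv,z)[:,:2]-O)@np.c_[X,Y]*1000).round(1)
E
python3 -c "
from h import *
where();a=wcase();cv2.imwrite('pics/w2.png',a['color']);print(a['fx'],a['cx'],a['cy'],a['k1'])"
```

```text
t 3.3 stn [ -48.1 -180.6   12.3] rpy [180.    0.   82.6] F [ 0.4 -0.4 -0.2] w 0.0001
360.0154276044448 321.13777083613127 236.53272835833744 -0.004861244549988591
```

View pics/w2.png

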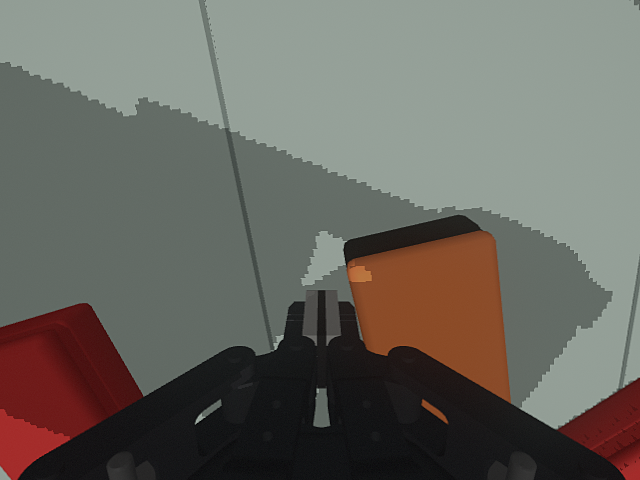

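The wrist view shows the finger back (355,320) at the case's left face. The lid's front edge runs from (350,265) to (495,232). The case is only just touched, so I carry on, checking by numbers.

```bash
python3 -c "
from h import *
a=wcase();s=stn(a,[(349,262),(496,231),(509,404),(360,325)]);print(s, np.degrees(np.arctan2(s[1,1]-s[0,1],s[1,0]-s[0,0])))"
```

```text
[[ -37.6 -149.7]
 [  14.2 -137.4]
 [  32.2 -214.1]
 [ -32.5 -176. ]] 13.357600824577007
```

send_rows --slide '[[0, 0.4, 0], [0, 0.8, 0], [0, 1.2, 0], [0, 1.2, 0]]' --turn '[[0, 0, 0], [0, 0, 0], [0, 0, 0], [0, 0, 0]]'

```text
time_s: 3.8
tcp_pos: [0.4599, -0.1758, 0.0123]
tcp_rot: [3.141, 0.0, 1.441]
ft_force: [-0.3, 0.1, 0.1]
width: -0.0001
finger_force: 0.0
```

```bash
python3 -c "
from h import *
where();a=wcase();cv2.imwrite('pics/w3.png',a['color'])"
```

```text
t 3.8 stn [ -36.1 -180.5   12.3] rpy [180.    0.   82.6] F [-0.3  0.1  0.1] w -0.0001
```

View pics/w3.png

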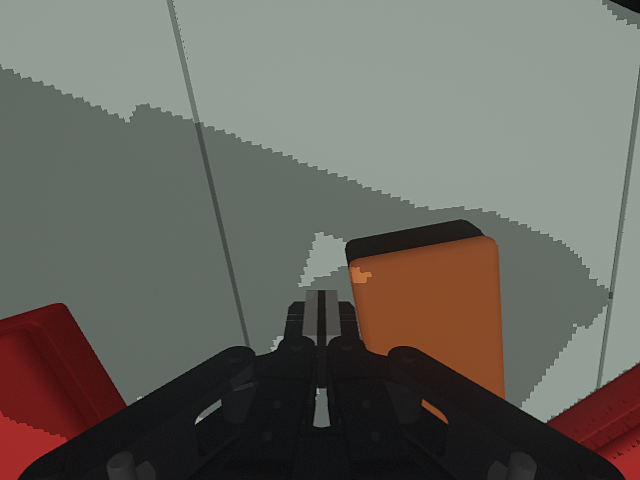

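The lid's front edge is now from (349,263) to (498,238), so it has turned a bit more.

```bash
python3 -c "
from h import *
a=wcase();s=stn(a,[(349,263),(498,237),(504,400)]);print(s, np.degrees(np.arctan2(s[1,1]-s[0,1],s[1,0]-s[0,0])));t=np.arctan2(s[1,1]-s[0,1],s[1,0]-s[0,0]);print((s[0]+s[1])/2-42*np.array([-np.sin(t),np.cos(t)]))
print(stn(a,[(345,240),(480,222)],.0)) 
go(-.06,-.18,.12)"
```

```text
[[ -25.6 -150. ]
 [  27.3 -139.6]
 [  41.7 -211.9]] 11.122351472474683
[   8.95199995 -186.01113438]
[[ -24.8 -152.8]
 [  35.8 -143.8]]
slide [  0.06  -2.35 -10.77] turn [0.   0.01 0.37]
```

The case is now near (9,-186) mm, turned 11°. I lift off and set the fingertips behind the rear face, checking the clearance to the red look-alikes first.

send_rows --slide '[[0, -1.5, 0], [0, -2.5, -2], [0, -2.5, -6], [0, -2.5, -10], [0, -2.5, -10], [0, -2.5, -10]]' --turn '[[0, 0, 0], [0, 0, 0], [0, 0, 0], [0, 0, 0], [0, 0, 0], [0, 0, 0]]' --gripper 0.76

```text
time_s: 4.5
tcp_pos: [0.4348, -0.1726, 0.1131]
tcp_rot: [3.14, 0.001, 1.441]
ft_force: [0.7, -0.5, 0.6]
width: 0.0206
finger_force: 0.0
```

```bash
python3 -c "
from h import *
where();im=cv2.imread('pics/top1.png');a=manip.get_image('top')
print(stn(a,[(422,188),(444,215),(470,195),(480,283),(514,258)]))
go(.022,-.262,.11,np.radians(11));a=wcase();m=cv2.inRange(cv2.cvtColor(a['color'],cv2.COLOR_BGR2HSV),(7,150,80),(20,255,255))
c=max(cv2.findContours(m,0,2)[0],key=cv2.contourArea);b=cv2.boxPoints(cv2.minAreaRect(c));print(b.round(),cv2.contourArea(c));s=stn(a,b);print(s,s.mean(0))
h=cv2.approxPolyDP(c,6,True)[:,0];print(h.tolist(),stn(a,h).tolist())"
```

```text
t 4.5 stn [ -61.4 -180.8  113.1] rpy [1.799e+02 1.000e-01 8.260e+01] F [ 0.7 -0.5  0.6] w 0.0206
[[ 124.3 -206.7]
 [  76.2 -253.8]
 [ 121.7 -300.6]
 [ -46.  -332.6]
 [   9.2 -393.5]]
slide [-8.19  8.33  0.21] turn [-0.000e+00  1.000e-02 -1.064e+01]
[[375. 200.]
 [463. 186.]
 [482. 303.]
 [394. 317.]] 9650.5
[[ -27.3 -148.8]
 [  26.7 -139.4]
 [  50.6 -220.7]
 [  -9.4 -232.3]] [  10.15 -185.3 ]
[[460, 188], [378, 205], [399, 316], [471, 302]] [[25.1, -140.8], [-25.3, -152.0], [-6.0, -231.5], [43.0, -220.2]]
```

send_rows --slide '[[-4, 4, 0], [-8, 8.5, 0], [-7.8, 8.5, 0], [-7.8, 8.5, 3], [-7.8, 8.5, 7], [-7.8, 8.5, 10.1], [-7.8, 8.5, 10.1], [-7.8, 8.5, 10.1]]' --turn '[[0, 0, -6], [0, 0, -12], [0, 0, -12], [0, 0, -12], [0, 0, -12], [0, 0, -12], [0, 0, -12], [0, 0, -12]]'

```text
time_s: 5.4
tcp_pos: [0.5085, -0.2606, 0.0112]
tcp_rot: [-3.14, -0.001, 1.651]
ft_force: [0.0, -0.4, 0.6]
width: 0.0205
finger_force: 0.0
```

```bash
python3 -c "
from h import *
where();a=wcase();cv2.imwrite('pics/w4.png',a['color']);print(stn(a,[(320,200)]))"
```

```text
t 5.4 stn [  23.6 -257.9   11.2] rpy [-1.799e+02 -1.000e-01  9.460e+01] F [ 0.  -0.4  0.6] w 0.0205
[[  12.4 -205.1]]
```

View pics/w4.png

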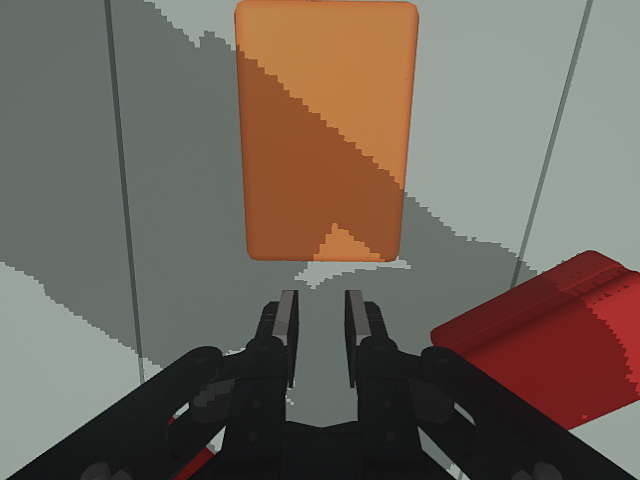

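The wrist view shows the case straight ahead, with lid corners (236,2), (419,4), (398,262) and (248,260). The fingertips are centred behind it at (285,300) and (352,300), and the red block at right is clear. Next I measure it in the bench plane and push.

```bash
cat >> h.py <<'E'
def wpose():
    where();a=wcase();hsv=cv2.cvtColor(a['color'],cv2.COLOR_BGR2HSV);m=cv2.inRange(hsv,(8,120,60),(20,255,255))
    c=max(cv2.findContours(cv2.morphologyEx(m,cv2.MORPH_OPEN,np.ones((3,3))),0,1)[0],key=cv2.contourArea)[:,0]
    s=stn(a,c,.033).astype(np.float32);b=cv2.boxPoints(cv2.minAreaRect(s))
    e=[b[1]-b[0],b[2]-b[1]];l=max(e,key=np.linalg.norm);l=l*np.sign(l[1])
    print('case',b.mean(0).round(1),'ccw',np.degrees(np.arctan2(-l[0],l[1])).round(1),'size',[round(float(np.linalg.norm(k)),1) for k in e],'rows',c[:,1].min(),c[:,1].max());return a
E
python3 -c "
from h import *
wpose()"
```

```text
t 5.45 stn [  24.3 -258.3   12.4] rpy [180.    0.   94.6] F [0.5 0.7 0.3] w 0.02
case [   9.8 -187. ] ccw 11.7 size [82.3, 54.8] rows 0 259
```

send_rows --slide '[[1, 0, 0], [1.7, 0, 0], [2.2, 0, 0], [2.7, 0, 0], [3.2, 0, 0], [3.7, 0, 0], [4.2, 0, 0], [4.7, 0, 0]]' --turn '[[0, 0, 0], [0, 0, 0], [0, 0, 0], [0, 0, 0], [0, 0, 0], [0, 0, 0], [0, 0, 0], [0, 0, 0]]'

```text
time_s: 6.3
tcp_pos: [0.505, -0.2135, 0.0114]
tcp_rot: [-3.142, 0.0, 1.651]
ft_force: [0.1, -3.1, 2.4]
width: 0.0206
finger_force: 1.5
```

```bash
python3 -c "
from h import *
wpose()"
```

```text
t 6.3 stn [  13.7 -211.8   11.4] rpy [-180.     0.    94.6] F [ 0.1 -3.1  2.4] w 0.0206
case [   3.1 -159.9] ccw 12.4 size [82.8, 54.9] rows 71 308
```

```bash
cat >> h.py <<'E'
def arc(cx,cy,th0,th1,ds,n):
    "push rows: case at cx,cy(mm), heading th0->th1 deg, step ds mm"
    r=lambda t:np.array([-np.sin(t),np.cos(t)]);t0=np.radians(th0);f=r(t0);g=np.array([f[1],-f[0]]);c=np.array([cx,cy],float);p0=c-53*f
    for i in range(1,n+1):
        t=np.radians(th0+(th1-th0)*i/n);c=c+ds*r(t-np.radians((th1-th0)/n/2));d=c-53*r(t)-p0
        print((d@f/10).round(2),(d@g/10).round(2),'turn',round(th0-np.degrees(t),2))
    print('end',c)
E
python3 -c "
from h import *
arc(3.1,-159.9,12.4,0,5,7)"
```

```text
0.5 -0.16 turn 1.77
1.01 -0.3 turn 3.54
1.52 -0.42 turn 5.31
2.04 -0.53 turn 7.09
2.55 -0.62 turn 8.86
3.07 -0.7 turn 10.63
3.6 -0.76 turn 12.4
end [  -0.67275509 -125.1711992 ]
```

send_rows --slide '[[0.5, -0.16, 0], [1.0, -0.3, 0], [1.5, -0.42, 0], [2.04, -0.53, 0], [2.55, -0.62, 0], [3.07, -0.7, 0], [3.6, -0.76, 0], [3.6, -0.76, 0]]' --turn '[[0, 0, 1.8], [0, 0, 3.5], [0, 0, 5.3], [0, 0, 7.1], [0, 0, 8.9], [0, 0, 10.6], [0, 0, 12.4], [0, 0, 12.4]]'

```text
time_s: 7.15
tcp_pos: [0.4943, -0.1779, 0.0112]
tcp_rot: [-3.141, -0.0, 1.434]
ft_force: [0.2, -0.1, 0.3]
width: 0.0207
finger_force: 0.0
```

```bash
python3 -c "
from h import *
a=wpose();cv2.imwrite('pics/w5.png',a['color'])"
```

```text
t 7.15 stn [  -1.7 -178.    11.2] rpy [-180.    -0.    82.2] F [ 0.2 -0.1  0.3] w 0.0207
case [  -0.8 -124.5] ccw -0.2 size [54.9, 82.9] rows 70 308
```

View pics/w5.png

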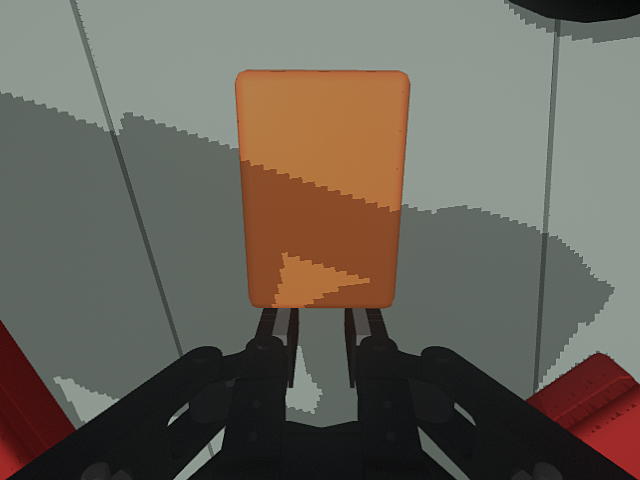

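The case is square ahead, with lid corners (237,70), (410,70), (393,306) and (247,306), flush on both fingertips. The drum edge shows at (570,15). I push straight 50 mm and then compare with the gap in the same camera.

send_rows --slide '[[0.6, 0, 0], [1.2, 0, 0], [1.8, 0, 0], [2.4, 0, 0], [3.0, 0, 0], [3.6, 0, 0], [4.2, 0, 0], [4.8, 0, 0]]' --turn '[[0, 0, 0], [0, 0, 0], [0, 0, 0], [0, 0, 0], [0, 0, 0], [0, 0, 0], [0, 0, 0], [0, 0, 0]]'

```text
time_s: 8.0
tcp_pos: [0.5011, -0.1305, 0.0113]
tcp_rot: [-3.142, 0.0, 1.434]
ft_force: [-0.0, -0.4, -1.3]
width: 0.0209
finger_force: 0.4
```

```bash
python3 -c "
from h import *
a=wpose();cv2.imwrite('pics/w6.png',a['color'])"
```

```text
t 8.0 stn [  -1.3 -130.1   11.3] rpy [-180.     0.    82.2] F [-0.  -0.4 -1.3] w 0.0209
case [ -0.8 -76.8] ccw -0.0 size [54.8, 82.7] rows 71 308
```

View pics/w6.png

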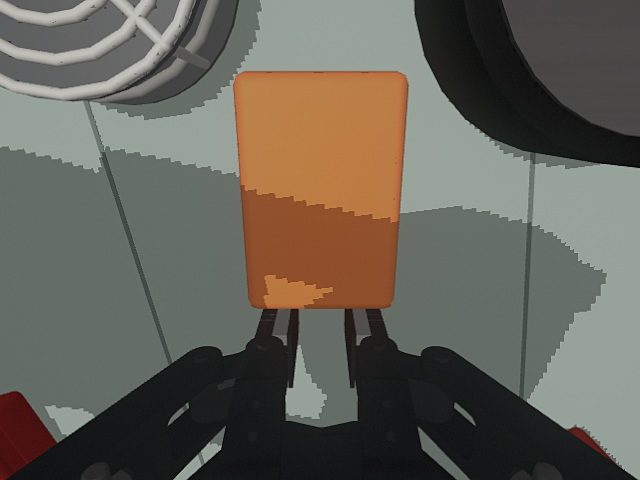

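The case is at the mouth of the gap. The reel's right lower edge is near (235,25)–(140,103), and the drum's base edge is near (416,30)–(580,160). I fit both circles to check the centring.

```bash
python3 -c "
from h import *
from scipy.optimize import least_squares
im=cv2.imread('pics/w6.png');print([im[y,300:520:1].mean(1).astype(int)[100:135].tolist() for y in (10,40)]);print([im[y,205:262].mean(1).astype(int).tolist() for y in (15,40)])
a=wcase()
for n,p,r,g in (('drum',[(416,30),(425,60),(445,95),(480,130),(520,150),(580,160),(639,167)],65,(96,0)),('reel',[(239,10),(233,36),(215,65),(180,92),(140,103)],46,(-77,0))):
    s=stn(a,p,0.);f=least_squares(lambda c:np.hypot(*(s-c).T)-r,g);print(n,f.x.round(1),f.fun.round(1))
"
```

```text
[[155, 154, 154, 154, 155, 154, 153, 154, 154, 154, 154, 155, 159, 145, 88, 22, 33, 33, 32, 33, 32, 32, 31, 31, 32, 30, 31, 29, 31, 29, 30, 29, 30, 27, 27], [155, 156, 155, 156, 155, 155, 155, 155, 154, 154, 155, 155, 154, 154, 154, 154, 154, 155, 156, 166, 128, 29, 29, 35, 33, 32, 31, 31, 32, 31, 32, 30, 31, 31, 29]]
[[130, 133, 131, 125, 119, 115, 110, 101, 90, 80, 67, 68, 69, 69, 69, 70, 69, 70, 70, 70, 71, 68, 70, 69, 70, 70, 69, 70, 65, 42, 54, 99, 109, 105, 104, 106, 105, 105, 105, 104, 105, 105, 105, 105, 105, 105, 106, 106, 105, 105, 104, 100, 115, 160, 156, 155, 155], [72, 66, 68, 69, 70, 70, 67, 69, 70, 69, 69, 70, 70, 69, 69, 70, 68, 69, 71, 69, 53, 40, 58, 108, 107, 104, 105, 104, 106, 105, 105, 105, 106, 106, 105, 105, 106, 106, 105, 105, 105, 105, 106, 106, 106, 106, 105, 105, 105, 104, 100, 118, 161, 156, 155, 155, 155]]
drum [102.9  -3.5] [ 3.7  2.3 -0.  -2.4 -3.8 -2.7  7.5]
reel [-75.1   3.1] [-0.3  0.4  0.1 -0.3  0.1]
```

```bash
python3 -c "
from h import *
from scipy.optimize import least_squares
im=cv2.imread('pics/w6.png').mean(2)
p=[(411+np.argmax(im[y,411:]<60),y) for y in range(4,120,8)];print(p)
a=wcase();s=stn(a,p,0.);f=least_squares(lambda c:np.hypot(*(s-c).T)-65,(96,0));print(f.x.round(1),f.fun.round(1))
q=[(262-np.argmax(im[y,262:180:-1]<75),y) for y in range(4,64,8)];s=stn(a,q,0.);f=least_squares(lambda c:np.hypot(*(s-c).T)-46,(-77,0));print(q,f.x.round(1),f.fun.round(1))
"
```

```text
[(np.int64(415), 4), (np.int64(415), 12), (np.int64(416), 20), (np.int64(418), 28), (np.int64(420), 36), (np.int64(422), 44), (np.int64(424), 52), (np.int64(427), 60), (np.int64(431), 68), (np.int64(435), 76), (np.int64(439), 84), (np.int64(443), 92), (np.int64(450), 100), (np.int64(456), 108), (np.int64(463), 116)]
[98.5  2.3] [-0.1  0.2  0.2 -0.  -0.1 -0.1  0.1  0.1 -0.2 -0.2 -0.1  0.2 -0.2  0.
  0.2]
[(np.int64(237), 4), (np.int64(236), 12), (np.int64(234), 20), (np.int64(232), 28), (np.int64(229), 36), (np.int64(225), 44), (np.int64(221), 52), (np.int64(216), 60)] [-76.7   1.9] [-0.1  0.   0.   0.1  0.1 -0.1 -0.   0. ]
```

In the wrist frame the gap's centre is at x ≈ +1.4 and the case at -0.8, so I need about 2 mm towards the loader. I do that as a diagonal push.

send_rows --slide '[[0.4, 0.04, 0], [0.8, 0.1, 0], [1.2, 0.16, 0], [1.6, 0.22, 0], [1.8, 0.24, 0], [1.8, 0.24, 0]]' --turn '[[0, 0, 0], [0, 0, 0], [0, 0, 0], [0, 0, 0], [0, 0, 0], [0, 0, 0]]'

```text
time_s: 8.75
tcp_pos: [0.506, -0.1132, 0.0113]
tcp_rot: [-3.142, -0.0, 1.435]
ft_force: [1.4, 0.1, -0.2]
width: 0.0207
finger_force: 0.0
```

```bash
python3 -c "
from h import *
from scipy.optimize import least_squares
a=wpose();cv2.imwrite('pics/w7.png',a['color']);im=a['color'].mean(2)
p=[(411+np.argmax(im[y,411:]<60),y) for y in range(40,140,8)]
s=stn(a,p,0.);f=least_squares(lambda c:np.hypot(*(s-c).T)-65,(96,0));print(f.x.round(1),f.fun.round(1))
q=[(250-np.argmax(im[y,250:150:-1]<75),y) for y in range(30,110,8)];s=stn(a,q,0.);f=least_squares(lambda c:np.hypot(*(s-c).T)-46,(-77,0));print(q,f.x.round(1),f.fun.round(1))
"
```

```text
t 8.75 stn [   1.1 -112.3   11.3] rpy [-180.    -0.    82.2] F [ 1.4  0.1 -0.2] w 0.0207
case [  1.5 -59. ] ccw 0.2 size [82.7, 54.8] rows 71 308
[101.1  -3.2] [-0.2 -0.4 -0.4 -0.3 -0.1  0.2  0.7  0.9  0.9  0.3 -0.2 -0.7 -0.7]
[(np.int64(236), 30), (np.int64(236), 38), (np.int64(235), 46), (np.int64(235), 54), (np.int64(233), 62), (np.int64(232), 70), (np.int64(229), 78), (np.int64(226), 86), (np.int64(223), 94), (np.int64(218), 102)] [-76.6   1.9] [ 0.   0.  -0.2  0.2 -0.1  0.2 -0.  -0.1  0.1 -0.1]
```

View pics/w7.png

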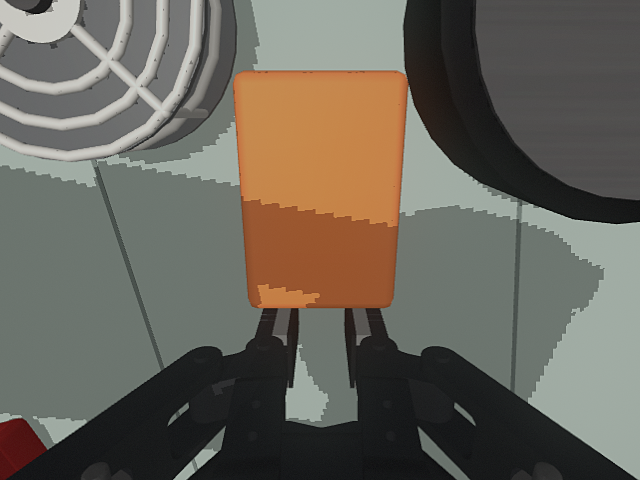

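The wrist view shows the case's front between the reel (right edge ≈ 236) and the drum (left edge ≈ 404). It has followed the shift. I redo the drum fit, since the search columns had clipped it.

```bash
python3 -c "
from h import *
from scipy.optimize import least_squares
a=wcase();im=cv2.imread('pics/w7.png').mean(2)
for lo,hi in ((4,60),(100,160),(4,160)):
    p=[(392+np.argmax(im[y,392:]<60),y) for y in range(lo,hi,6) if not 60<y<108]
    s=stn(a,p,0.);f=least_squares(lambda c:np.hypot(*(s-c).T)-65,(96,0));print(p[0],p[-1],f.x.round(1),f.fun.round(1))
"
```

```text
(np.int64(407), 4) (np.int64(405), 58) [98.4  2.3] [-0.2 -0.1  0.   0.2  0.1 -0.   0.   0.  -0.2 -0. ]
(np.int64(418), 112) (np.int64(446), 154) [98.4  1.8] [ 0.1  0.1 -0.3 -0.1  0.2  0.2 -0.2  0. ]
(np.int64(407), 4) (np.int64(446), 154) [98.4  1.8] [-0.1  0.   0.1  0.2  0.1 -0.  -0.  -0.  -0.2 -0.1  0.1  0.1 -0.3 -0.1
  0.2  0.2 -0.2  0. ]
```

The gap's centre is at +1.4 and the case is at +1.5, turned 0.2°, so it is centred. Push straight through.

send_rows --slide '[[0.7, 0, 0], [1.4, 0, 0], [2.1, 0, 0], [2.8, 0, 0], [3.5, 0, 0], [4.2, 0, 0], [4.9, 0, 0], [5.6, 0, 0]]' --turn '[[0, 0, 0], [0, 0, 0], [0, 0, 0], [0, 0, 0], [0, 0, 0], [0, 0, 0], [0, 0, 0], [0, 0, 0]]'

```text
time_s: 9.65
tcp_pos: [0.5136, -0.0574, 0.0113]
tcp_rot: [-3.142, 0.0, 1.434]
ft_force: [-0.7, -0.5, -0.1]
width: 0.0205
finger_force: 0.4
```

```bash
python3 -c "
from h import *
wpose()"
```

```text
t 9.65 stn [  1.1 -56.   11.3] rpy [-180.     0.    82.2] F [-0.7 -0.5 -0.1] w 0.0205
case [ 1.7 -2.8] ccw -0.0 size [55.2, 82.7] rows 71 308
```

The case is in the gap at (1.7, -2.8). I estimate the gripper knuckles at about 53 mm height over the 46 mm drum, so I back off slightly, raise 5 mm for margin, and carry on.

send_rows --slide '[[-0.4, 0, 0], [-0.4, 0, -0.5], [-0.4, 0, -0.5], [0, 0, -0.5], [0.7, 0, -0.5], [1.4, 0, -0.5], [2.1, 0, -0.5], [2.8, 0, -0.5]]' --turn '[[0, 0, 0], [0, 0, 0], [0, 0, 0], [0, 0, 0], [0, 0, 0], [0, 0, 0], [0, 0, 0], [0, 0, 0]]'

```text
time_s: 10.5
tcp_pos: [0.5175, -0.0297, 0.0164]
tcp_rot: [3.141, 0.0, 1.435]
ft_force: [0.4, -3.2, 2.6]
width: 0.0206
finger_force: 1.6
```

send_rows --slide '[[0.6, 0, 0], [1.2, 0, 0], [1.8, 0, 0], [2.4, 0, 0], [3.0, 0, 0], [3.6, 0, 0], [4.2, 0, 0], [4.8, 0, 0]]' --turn '[[0, 0, 0], [0, 0, 0], [0, 0, 0], [0, 0, 0], [0, 0, 0], [0, 0, 0], [0, 0, 0], [0, 0, 0]]'

```text
time_s: 11.3
tcp_pos: [0.5239, 0.0177, 0.0163]
tcp_rot: [-3.141, 0.0, 1.434]
ft_force: [0.0, -3.2, 2.8]
width: 0.0206
finger_force: 1.7
```

```bash
python3 -c "
from h import *
a=wpose();cv2.imwrite('pics/w8.png',a['color'])"
```

```text
t 11.3 stn [ 1.2 19.8 16.3] rpy [-180.     0.    82.2] F [ 0.  -3.2  2.8] w 0.0206
case [ 1.5 73.2] ccw -0.0 size [54.8, 82.4] rows 73 301
```

View pics/w8.png

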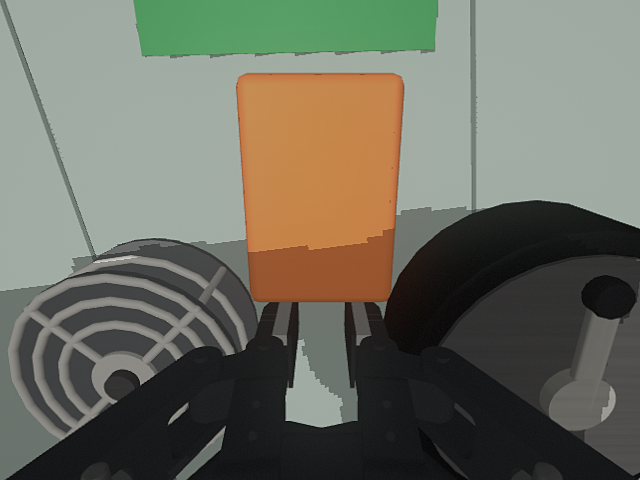

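The case is through. The mat's near edge is at (141,55)–(436,50), a bit left of centre. I push about 117 mm more with a slight leftward drift.

```bash
python3 -c "
from h import *
a=wcase();print(stn(a,[(141,55),(436,50),(135,2),(438,2)],0))"
```

```text
[[-70.3 125.2]
 [ 47.7 127.1]
 [-69.8 143.7]
 [ 46.8 143.8]]
```

send_rows --slide '[[0.8, 0, 0], [1.6, -0.04, 0], [2.4, -0.1, 0], [3.2, -0.16, 0], [4.0, -0.24, 0], [4.8, -0.32, 0], [5.6, -0.4, 0], [6.0, -0.44, 0]]' --turn '[[0, 0, 0], [0, 0, 0], [0, 0, 0], [0, 0, 0], [0, 0, 0], [0, 0, 0], [0, 0, 0], [0, 0, 0]]'

```text
time_s: 12.2
tcp_pos: [0.5277, 0.0781, 0.0163]
tcp_rot: [-3.142, 0.0, 1.435]
ft_force: [0.3, -1.0, -0.6]
width: 0.0205
finger_force: 0.6
```

```bash
python3 -c "
from h import *
wpose()"
```

```text
t 12.2 stn [-3.3 80.2 16.3] rpy [-180.     0.    82.2] F [ 0.3 -1.  -0.6] w 0.0205
case [ -2.9 133.5] ccw 0.0 size [82.5, 54.9] rows 73 301
```

send_rows --slide '[[0.8, -0.08, 0], [1.6, -0.16, 0], [2.4, -0.24, 0], [3.2, -0.32, 0], [4.0, -0.4, 0], [4.8, -0.48, 0], [5.5, -0.5, 0], [5.7, -0.5, 0]]' --turn '[[0, 0, 0], [0, 0, 0], [0, 0, 0], [0, 0, 0], [0, 0, 0], [0, 0, 0], [0, 0, 0], [0, 0, 0]]'

```text
time_s: 13.05
tcp_pos: [0.5305, 0.1352, 0.0163]
tcp_rot: [3.142, 0.0, 1.435]
ft_force: [-0.8, -2.7, 2.5]
width: 0.0209
finger_force: 1.3
```

```bash
python3 -c "
from h import *
wpose()"
```

```text
t 13.05 stn [ -8.2 137.1  16.3] rpy [180.    0.   82.2] F [-0.8 -2.7  2.5] w 0.0209
case [ -7.8 190.5] ccw 0.0 size [82.4, 55.0] rows 73 301
```

send_rows --slide '[[-0.6, 0, 0], [-1.5, 0, 0], [-1.5, 0, -4], [-1.5, 0, -8], [-1.5, 0, -12], [-1.5, 0, -16], [-1.5, 0, -20], [-1.5, 0, -20]]' --turn '[[0, 0, 0], [0, 0, 0], [0, 0, 0], [0, 0, 0], [0, 0, 0], [0, 0, 0], [0, 0, 0], [0, 0, 0]]'

```text
time_s: 13.9
tcp_pos: [0.53, 0.1188, 0.2218]
tcp_rot: [3.134, -0.002, 1.434]
ft_force: [1.1, -0.3, -0.5]
width: 0.0204
finger_force: 0.0
```

```bash
python3 -c "
from h import *
a=wpose();cv2.imwrite('pics/w9.png',a['color'])"
```

```text
t 13.9 stn [ -6.5 120.8 221.8] rpy [ 1.796e+02 -1.000e-01  8.210e+01] F [ 1.1 -0.3 -0.5] w 0.0204
case [192.2 153.6] ccw -0.0 size [83.4, 81.8] rows 126 215
```

View pics/w9.png

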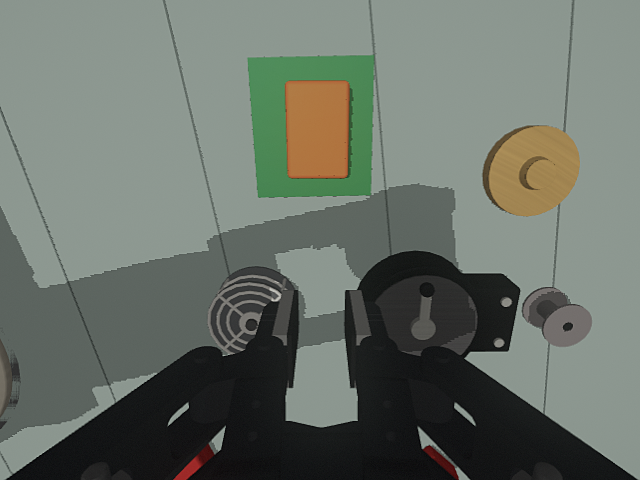

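The case (285–350, 80–178) lies wholly on the mat (250–374, 56–197) with a margin all round. The tank lid and spool are undisturbed and the arm is clear of everything. Handing in.

```bash
python3 -c "
from plant import manip
print(manip.close_job())"
```

```text
the job is handed in; nothing more can be done
None
```

I pushed the orange-lidded case through the gap and left it lying wholly on the green mat, with the arm clear and the job handed in at about 14 s. The arm stayed clear of the brass lid, spool and cartridge throughout, though the cartridge was out of frame in the last picture.

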